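# Check an incubator with the reference thermometer through its roof port

### The arm

A 7-joint arm with a two-finger parallel gripper is mounted at the origin on a cart in front of the work surface, level with it; the furniture and walls round the work are solid. World frame = base frame: x ahead of the robot, y to its left, z up, the work surface at z = 0. Lengths are in m, angles in rad, forces in N, time in s.
With the tool pointing down it reaches from about 0.4 to 0.75 m from the base axis. Payload 19.5 kg.
Tool frame: the origin (TCP) lies at the very end of the fingers, on their centre line; the grasp point (between the pads) lies arm.hold_point_z behind it (arm.hold_point_z is the distance from the TCP to the grasp point, in m); z points along the fingers, y is the line along which they close (so a half turn about z gives the same grasp; the last joint's range is limited). The gripper opens to 85 mm and grips with 20 to 120 N. Pads are 22 mm wide; open, the fingers measure 114 mm over their backs; the gripper's body (76 mm by 85 mm) begins 54 mm behind the grasp point. The pads swing forward as they close: fully open they stand 13 mm farther back than shut.
Start: joints at [-1.237, 0.707, -0.028, 1.485, 0.022, 0.951, -0.075], TCP at [0.211, 0.535, 0.231] pointing down, gripper open.
Joint ranges: [-2.71, 2.71], [-0.32, 2.16], [-1.57, 1.52], [0, 2.45], [-1.46, 4.6], [0, 2.02], [-2.83, 2.83]. Speed limits (rad/s): [1.89, 1.89, 2.57, 2.57, 3.01, 3.01, 3.01].

### API

Orientations are given as a unit quaternion [w, x, y, z].
In Python, from workcell import arm gives the robot as it stands.
- The arm moves only by the tool send_rows, never from a script. Its argument "increments" is a list of rows, each an object with "grip": the opening, from 0 (shut) to 1 (fully open); "dp": the shift along the tool's x, y, z scaled (see below), a list of three; "turn": the turn, a rotation vector about the tool's x, y, z scaled (see below), a list of three. A call has 1 to 10 rows; each row shifts and turns the commanded pose from where the row before left it, along the tool's axes as they then stand; what a row does not reach is not made up. The controller multiplies each number of a shift by 30 mm and each number of a turn by 30 degrees. A row lasts 1/12 s, in which the tool goes at most 41.7 mm and 7.16 degrees, less where a joint would pass 70% of its speed; a pose out of reach is approached as far as the arm can. A call with a number of a shift or a turn outside -1 to 1 is refused whole. A call with a gripper value outside its range is refused whole. The fingers move at their own pace and stop on an object; the grip force is fixed at half the most. Time passes only in rows, so rows that do not move let the fingers close. It gives the time, the measured TCP pose, the force, the opening and the grip force at its end, in the units of the state.
- arm.read_state(): the state, without advancing time (a new reading comes with each control period).
- arm.read_camera(name): name is "scene" or "side" or "wrist"; returns (picture, depth): 480x640x3 uint8, blue, green, red; 480x640 float32, m along the optical axis (not along the pixel's ray), 0 where there is no reading.
- arm.get_calibration(name): a dict with "intrinsics" (3x3 intrinsics, pixels), "k1" (the pictures are not rectified: a ray, as slopes to the right and down, at radius r is drawn at 1 + k1 r^2 times it, then the intrinsics apply), "extrinsics" (4x4, takes a point from camera to world coordinates). Camera axes: x right, y down, z forward; pixel columns grow to the right and rows downward; lengths in m; the calibration is good to about 2 mm. A picture is of the moment at which its call begins: read the wrist's pose just before it. get_calibration takes no time and is no camera call; for the wrist camera it gives the pose at the moment of the call.
- arm.close_job(): hands the job in; it is judged then, once.
The state is a dict: "time": time; "joint_positions": joint angles; "joint_velocities": joint speeds; "joint_torque": joint torques, N m; "position": TCP position; "ee_rot": TCP orientation; "wrist_force": force on the tool from outside, world axes, zero at the start; "torque": the same for the moment, N m; "grip_width": opening from 0.0 (shut) to 1.0 (fully open); "grip_force": force on a finger pad.
Only numpy, scipy, OpenCV 4.12 (cv2) and the standard library are available. Lean on these libraries where they do the work, as an engineer would, in place of code of your own. Each camera call takes 0.05 s, during which the arm holds its last target. There are 200 camera calls.

### The job

Check the air temperature in the small bench incubator: swing the cover on its roof fully aside from the access port, then take the long reference thermometer out of the rack, gripping its head lightly. Lower its stem upright through the middle of the port, without touching the incubator with it anywhere, until the dark ring on the stem is level with the port's rim, and hold it still and centred there for a couple of seconds while the reading settles. Finish still holding it there, and leave the dial thermometer in the rack and the timer on the roof where they are.

Things in the scene. Friction and masses are not known exactly. Their poses are not given: they have to be found in the camera images.
- incubator: White bench incubator, 240 mm deep, 250 mm wide, fixed. Origin on the bench under its centre; its front (windowed door and control panel) looks along its own -x, its z is up. Flat roof 128 mm above the bench. A loose grey-white timer (68 x 62 x 18 mm) lies on the rear left part of the roof.
- port_rim (a point): Centre of the upper rim of the access port: an upright grey plastic collar on the incubator's roof, outer diameter 38 mm, round straight bore of 20 mm, 26 mm long, rim 136 mm above the bench, 30 mm in front of and 30 mm left of the incubator's centre. Below the bore the chamber is empty for another 80 mm, to its floor 106 mm under the rim. Axes as the incubator's.
- port_cover (a joint): Port cover: a 3 mm steel disc of 35 mm diameter that lies on the port's rim and swivels about an upright pin. 0 = shut over the port; grows up to 1.7 rad (end stop) as the disc swings clockwise seen from above, first towards the incubator's rear; from 0.9 rad the bore is clear, fully aside is 1.0 rad or more. Light friction (1.5 N at the knob), stays where left.
- cover_pivot (a point): On the upright axis of the cover's pin, 3 mm above the rim's height, 36 mm to the right (the incubator's own -y) of the port's centre.
- cover_knob (a point): Middle of the cover's knob: an upright black cylinder, 12 mm in diameter, standing 22 mm high on the middle of the disc, 36 mm from the pin. This point is 11 mm above the disc; the knob reaches 11 mm above this point.
- probe: The reference thermometer, loose, 70 g, hanging upright in the rack: steel stem 6 mm in diameter, 115 mm long, under a grey round head 23 mm in diameter, 60 mm tall (4.5 mm black cap on top). Origin at the tip of the stem, z up along the stem; the head begins 115 mm above the tip. The head cracks if a finger presses it with more than 60 N. Clear of the rack when raised 120 mm.
- probe_ring (a point): Middle of the dark ring (3 mm wide, flush) round the stem of the reference thermometer, 75 mm above the tip.
- probe_head (a point): Middle of the reference thermometer's head, on its axis, 145 mm above the tip; its lower face is 30 mm below this point: the place to grip it, from above.
- probe_rack: Fixed rack, 85 x 175 mm: grey base, two steel posts and a white bar (28 mm wide, along the rack's own y) whose top is 135 mm above the bench. Two bored holes of 9 mm, 45 mm either side of the middle; either thermometer may hang in either. The head of the reference thermometer rests on the bar's top. Origin on the bench under its centre.
- dial_thermometer: The other thermometer in the rack, loose, to be left alone: a 75 mm stem of 5 mm under a round steel dial, 38 mm in diameter, lying flat 27 mm or less above the bar. Origin at the tip of its stem.
- timer: The timer on the incubator's roof, loose, 68 x 62 x 18 mm; origin under its centre. To be left where it is.
Mind the look-alikes: they are no part of the job. There is more than one size of the probe; the one meant has the size given above.

How it is judged:
By the outcome, as a careful person would: the job done as asked, in the order asked, and still so for the second after the job is handed in, while the arm keeps its last pose, push and grip.
It also fails if it takes over 61 s, if anything falls off the work surface, if the arm or the gripper's body presses on something with over 40 N, if the wrist force passes 120 N, or if a joint passes its speed limit or range.

## Working session

There is one attempt and no reset: what is moved stays moved. The work goes in short steps, Python scripts to look and compute and a tool call to move; the robot and the scene stay as the last step left them, time stands still between calls to the robot, and variables do not carry over. Pictures are saved under pics/ and viewed, at most 12 in all, crops included, and the job is handed in when it is done.

Besides the shell and the picture viewer there is one more tool, called after "Request:" as name([rows], argument=value, ...), one row to a line, values as JSON. send_rows: Moves the arm, as the interface text tells. Its arguments: {"type":"object","properties":{"increments":{"type":"array","items":{"type":"object","properties":{"grip":{"type":"number"},"dp":{"type":"array","items":{"type":"number","minimum":-1,"maximum":1}},"turn":{"type":"array","items":{"type":"number","minimum":-1,"maximum":1}}}}}},"required":["increments"]}

```bash
mkdir -p pics
cat > h.py <<'E'
import numpy as np, cv2, json
from workcell import arm
from scipy.spatial.transform import Rotation as R
def snap(n):
    c=arm.get_calibration(n); im,d=arm.read_camera(n)
    return im,d,{k:np.array(v) for k,v in c.items()}
def rays(c,uv):
    uv=np.atleast_2d(np.float64(uv)); K=c['intrinsics']
    s=np.c_[(uv[:,0]-K[0,2])/K[0,0],(uv[:,1]-K[1,2])/K[1,1]]
    p=s.copy()
    for _ in range(20): p=s/(1+float(c['k1'])*(p**2).sum(1,keepdims=True))
    d=np.c_[p,np.ones(len(p))]
    E=c['extrinsics']; return E[:3,3],d@E[:3,:3].T,d
def plane(c,uv,z):
    o,d,_=rays(c,uv); return o+d*((z-o[2])/d[:,2])[:,None]
def cloud(c,D):
    v,u=np.mgrid[:480,:640]; o,d,_=rays(c,np.c_[u.ravel(),v.ravel()])
    P=o+d*D.reshape(-1,1); P[D.ravel()==0]=np.nan
    return P.reshape(480,640,3)
def proj(c,P):
    E=c['extrinsics']; q=(np.atleast_2d(P)-E[:3,3])@E[:3,:3]; p=q[:,:2]/q[:,2:]
    p=p*(1+float(c['k1'])*(p**2).sum(1,keepdims=True)); K=c['intrinsics']
    return np.c_[p[:,0]*K[0,0]+K[0,2],p[:,1]*K[1,1]+K[1,2]]
def tri(c1,u1,c2,u2):
    o1,d1,_=rays(c1,u1);o2,d2,_=rays(c2,u2);d1=d1[0]/np.linalg.norm(d1);d2=d2[0]/np.linalg.norm(d2)
    t=np.linalg.lstsq(np.c_[d1,-d2],o2-o1,rcond=None)[0]
    a,b=o1+d1*t[0],o2+d2*t[1]; return (a+b)/2,np.linalg.norm(a-b)
def st():
    s=arm.read_state(); w=s['ee_rot']; r=R.from_quat([w[1],w[2],w[3],w[0]]).as_matrix()
    return s,np.array(s['position']),r
E
python3 - <<'E'
from h import *
for n in ['scene','side','wrist']:
    im,d,c=snap(n); cv2.imwrite(f'pics/{n}0.png',im); np.savez(f'{n}0.npz',im=im,d=d,**c)
    print(n,c['extrinsics'].round(3).tolist(),c['intrinsics'][0,0],c['k1'])
s,p,r=st(); print(s,r.round(3),arm.hold_point_z)
E
```

```text
scene [[0.477, -0.481, 0.735, -0.264], [-0.879, -0.247, 0.408, -0.379], [-0.015, -0.841, -0.541, 0.724], [0.0, 0.0, 0.0, 1.0]] 609.017060191259 -0.023618918044655636
side [[-0.974, -0.122, 0.193, 0.367], [-0.227, 0.593, -0.773, 0.974], [-0.02, -0.796, -0.605, 0.786], [0.0, 0.0, 0.0, 1.0]] 623.9528060354211 -0.05809613971444289
wrist [[0.367, 0.89, 0.27, 0.142], [0.93, -0.35, -0.108, 0.563], [-0.002, 0.29, -0.957, 0.373], [0.0, 0.0, 0.0, 1.0]] 389.8234838871463 -0.07857108633422508
{'time': 0.15, 'joint_positions': array([-1.23668216,  0.70692922, -0.02763707,  1.48487897,  0.0220111 ,
        0.95091958, -0.0754998 ]), 'joint_velocities': array([-0.0003992 , -0.00283285,  0.00079774, -0.00292529,  0.0006789 ,
        0.00014869, -0.00024374]), 'joint_torque': array([-6.38596030e-04, -8.83288622e+01,  1.23405151e+00, -2.36193144e+01,
        1.68921961e-02,  5.31046258e-03, -8.51134655e-05]), 'position': array([0.21096021, 0.53468705, 0.23095536]), 'ee_rot': array([-6.85827417e-05,  1.86793451e-01,  9.82399121e-01, -4.10545200e-04]), 'wrist_force': array([0.04211738, 0.61458718, 0.11011385]), 'torque': array([-0.03547861, -0.00685671, -0.01508129]), 'grip_force': 0.0, 'grip_width': 0.9988585501228326} [[-0.93   0.367 -0.   ]
 [ 0.367  0.93  -0.001]
 [-0.    -0.001 -1.   ]] 0.0187
```

View pics/scene0.png

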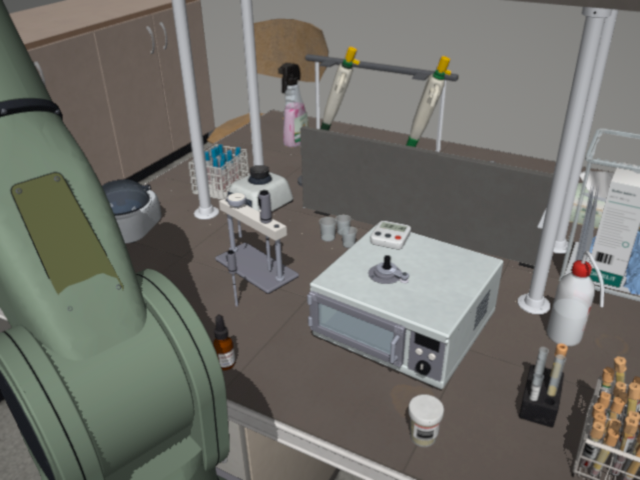

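View pics/side0.png

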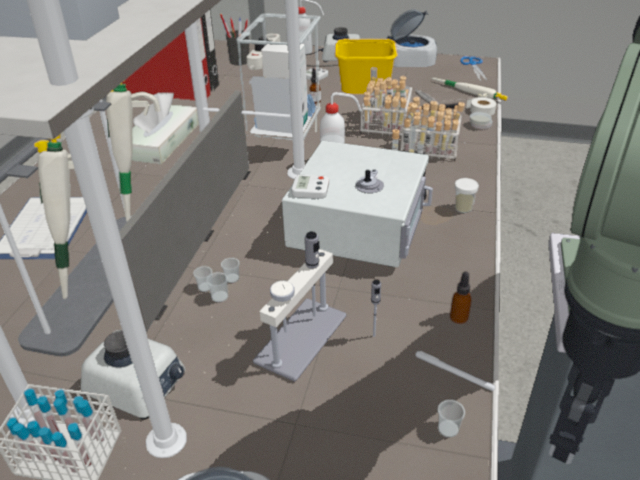

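The scene view shows the rack at (255,240), with the tall dark-headed thermometer at (265,205) and the dial at (236,200). The incubator cover knob is at (387,263) and the timer at (391,234).

Candidates for the probe:
- Rack thermometer: scene (265,205), side (312,248).
- Small free-standing thermometer: scene (233,265), side (376,292). It looks smaller and isn't in the rack.
- Dropper bottle: scene (222,345).
- Pipettes at the back.

I choose the rack one and will check its size.

```bash
cat > m.py <<'E'
from h import *
L={n:dict(np.load(f'{n}0.npz')) for n in ['scene','side']}
tiles=[]
for n,boxes in [('scene',[(205,170,100,130),(340,210,100,80)]),('side',[(250,220,140,130),(280,150,110,70)])]:
    v=L[n]; P=cloud(v,v['d']); v['P']=P
    for x,y,w,h in boxes:
        tiles.append(cv2.resize(v['im'][y:y+h,x:x+w],(400,300),interpolation=cv2.INTER_CUBIC))
    # roof
    m=(np.abs(P[...,2]-.128)<.005)&(v['im'].min(2)>130)
    k,lab,s,ce=cv2.connectedComponentsWithStats(m.astype(np.uint8)); i=1+s[1:,4].argmax()
    q=P[lab==i]; r=cv2.minAreaRect(q[:,:2].astype(np.float32)); print(n,'roof',s[i],q[:,2].mean(),r)
    # components above z .15 near rack / knob (dark)
    for nm,mm in [('high',(P[...,2]>.139)&(P[...,2]<.23)&(P[...,0]>.3)&(P[...,0]<.9)&(abs(P[...,1])<.5))]:
        k,lab,s,ce=cv2.connectedComponentsWithStats(mm.astype(np.uint8))
        for i in range(1,k):
            if s[i,4]>25:
                q=P[lab==i]; print(n,nm,s[i],np.nanmedian(q,0).round(3),q.min(0).round(3),q.max(0).round(3))
cv2.imwrite('pics/t1.png',np.vstack([np.hstack(tiles[:2]),np.hstack(tiles[2:])]))
E
python3 m.py
```

```text
scene roof [  310   225   193   113 10960] 0.12869934531952185 ((0.5508744120597839, -0.09567256271839142), (0.2501109838485718, 0.24309253692626953), 84.8942642211914)
scene high [189 125  17  39 435] [0.724 0.484 0.186] [0.715 0.475 0.14 ] [0.745 0.499 0.23 ]
scene high [ 301  126  264  121 9405] [ 0.858 -0.045  0.179] [ 0.715 -0.301  0.139] [0.879 0.294 0.23 ]
scene high [579 187  20  58 511] [ 0.773 -0.343  0.181] [ 0.75  -0.353  0.139] [ 0.854 -0.331  0.219]
scene high [258 190  15  33 383] [0.567 0.202 0.173] [0.56  0.192 0.139] [0.584 0.219 0.203]
scene high [225 193  22  14 213] [0.595 0.288 0.155] [0.581 0.273 0.139] [0.617 0.325 0.159]
scene high [568 202  14  47 193] [ 0.733 -0.325  0.189] [ 0.728 -0.329  0.139] [ 0.74  -0.319  0.23 ]
scene high [ 592  204   48   56 1834] [ 0.745 -0.393  0.185] [ 0.739 -0.426  0.139] [ 0.802 -0.362  0.23 ]
scene high [371 221  39  25 700] [ 0.629 -0.028  0.145] [ 0.597 -0.058  0.139] [0.673 0.008 0.149]
scene high [571 251  33  49 519] [ 0.652 -0.361  0.157] [ 0.604 -0.398  0.139] [ 0.674 -0.34   0.186]
scene high [377 255  32  24 306] [ 0
[... 311 characters left out ...]
] [ 0.854 -0.268  0.23 ]
side high [ 119   73  171  200 5681] [0.857 0.08  0.181] [ 0.743 -0.326  0.139] [0.875 0.298 0.23 ]
side high [326  92  33  21 203] [ 0.656 -0.353  0.153] [ 0.605 -0.395  0.139] [ 0.675 -0.332  0.18 ]
side high [363 169   9  13  70] [ 0.527 -0.058  0.151] [ 0.522 -0.096  0.139] [ 0.536 -0.053  0.16 ]
side high [292 175  37  19 529] [ 0.633 -0.021  0.141] [ 0.598 -0.056  0.139] [0.669 0.012 0.146]
side high [304 231  16  36 475] [0.571 0.217 0.174] [0.56  0.2   0.139] [0.584 0.224 0.199]
side high [270 281  25  21 421] [0.598 0.301 0.151] [0.581 0.277 0.139] [0.617 0.316 0.155]
side high [139 329  19  54 336] [0.719 0.495 0.189] [0.717 0.486 0.139] [0.723 0.5   0.23 ]
```

View pics/t1.png

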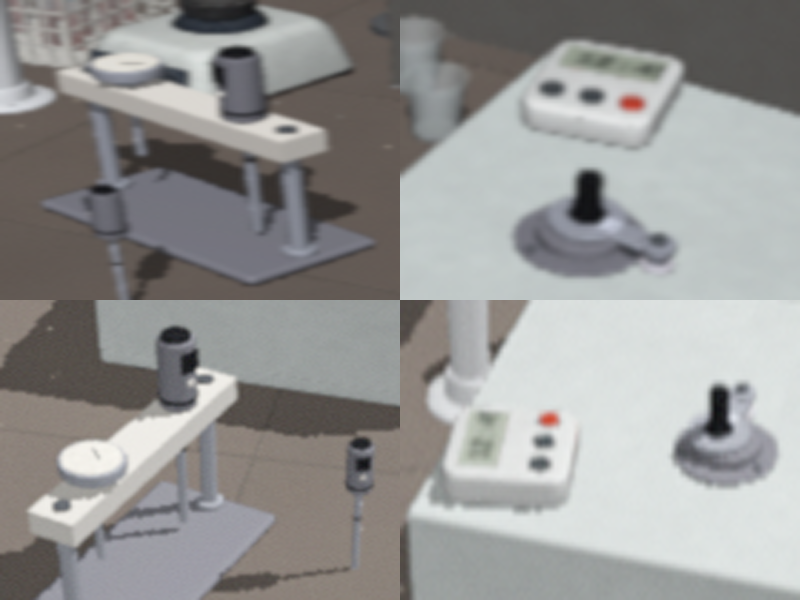

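The top-left and bottom-left crops show the rack probe with its tall grey head and black cap resting on the bar; the small look-alike stands apart. The cover is shut with the knob on it, and its pin arm points to the right (-y), as described. Next I'll triangulate.

```bash
cat > m2.py <<'E'
from h import *
L={n:dict(np.load(f'{n}0.npz')) for n in ['scene','side']}
def blob(n,box,th):
    x,y,w,h=box; g=L[n]['im'][y:y+h,x:x+w].max(2)<th
    k,lab,s,ce=cv2.connectedComponentsWithStats(g.astype(np.uint8)); i=1+s[1:,4].argmax()
    return ce[i]+[x,y],s[i]+[x,y,0,0,0]
for nm,bs,bd,th in [('knob',(370,250,40,30),(355,165,25,25),50),('cap',(256,185,20,12),(300,228,24,11),50)]:
    a,sa=blob('scene',bs,th); b,sb=blob('side',bd,th); print(nm,a,sa,b,sb,tri(L['scene'],a,L['side'],b))
for n in L:
    P=cloud(L[n],L[n]['d']); im=L[n]['im']
    q=P[(P[...,2]>.142)&(P[...,2]<.205)&(P[...,0]>.55)&(P[...,0]<.59)&(P[...,1]>.18)&(P[...,1]<.235)]
    # circle fit of head, radius 11.5
    from scipy.optimize import least_squares
    f=least_squares(lambda c:np.hypot(q[:,0]-c[0],q[:,1]-c[1])-.0115,[.575,.212],loss='soft_l1',f_scale=.001); print(n,'head',f.x,q[:,2].max())
    q=P[(abs(P[...,2]-.135)<.006)&(im.min(2)>120)&(P[...,0]>.5)&(P[...,0]<.66)&(P[...,1]>.1)&(P[...,1]<.4)]
    print('bar',len(q),q[:,2].mean(),cv2.minAreaRect(q[:,:2].astype(np.float32)))
    q=P[(P[...,2]>.25)&(P[...,0]>.35)&(P[...,0]<.8)&(abs(P[...,1])<.45)]
    H,xe,ye=np.histogram2d(q[:,0],q[:,1],bins=[[.35,.45,.55,.65,.7,.75,.8],np.arange(-.45,.5,.1)]); print(H.astype(int), q[:,2].max() if len(q) else 0)
E
python3 m2.py
```

```text
knob [386.42857143 262.68253968] [383 256   7  13  63] [367.10526316 175.89473684] [365 171   5  10  38] (array([ 0.5293251 , -0.0623325 ,  0.14744092]), np.float64(0.003478124109239573))
cap [263.86363636 192.36363636] [261 191   7   4  22] [310.83333333 234.92857143] [307 232   9   6  42] (array([0.57445763, 0.20886278, 0.1956138 ]), np.float64(0.00391396534626788))
scene head [0.57531537 0.20786627] 0.20268654283363896
bar 605 0.1350643070300458 ((0.5868024826049805, 0.25006967782974243), (0.17834150791168213, 0.03227865323424339), 73.3637924194336)
[[   0    0    0    0    0    0    0    0    0]
 [   0    0    0    0    0    0    0    0    0]
 [   0    0    0    0    0    0    0    0    0]
 [   0  547  178    0    0    0    0    0    0]
 [ 666 3717   15    0    0    0    0    0    0]
 [ 300   75    0    0    0    0    0    0    0]] 0.5609871275780672
side head [0.57285596 0.20854944] 0.19855883270113028
bar 925 0.13217421710107927 ((0.5857046246528625, 0.25253719091415405), (0.17734909057617188, 0.03028770722448826), 72.7313003540039)
[[   0    0    0    0    0    0    0    0    0]
 [   0    0    0    0    0    0    0    0    0]
 [   0    0    0    0    0    0    0    0    0]
 [   0    0    0    0    0    0  230  612  905]
 [ 162  969    0    0    0    0  159 1067 1509]
 [ 175   61    0    0    0    0   83 1050 2071]] 0.6045824993609508
```

Request:
send_rows([
  {"grip": 0.4,"dp": [0,0,-0.3],"turn": [0,0,0.226]},
  {"grip": 0.4,"dp": [0,0,-0.3],"turn": [0,0,0.226]},
  {"grip": 0.4,"dp": [0,0,0],"turn": [0,0,0.226]},
  {"grip": 0.4,"dp": [0,0,0],"turn": [0,0,0.226]},
  {"grip": 0.4,"dp": [0,0,0],"turn": [0,0,0.226]},
  {"grip": 0.4,"dp": [0,0,0],"turn": [0,0,0.226]},
  {"grip": 0.4,"dp": [0,0,0],"turn": [0,0,0.226]},
  {"grip": 0.4,"dp": [0,0,0],"turn": [0,0,0.226]},
  {"grip": 0.4,"dp": [0,0,0],"turn": [0,0,0.226]},
  {"grip": 0.4,"dp": [0,0,0],"turn": [0,0,0.226]},
])

```text
time: 0.98
position: [0.2109, 0.5348, 0.2491]
ee_rot: [0.0, 0.705, 0.709, -0.0]
wrist_force: [-0.0, 0.0, 0.2]
grip_width: 0.399
grip_force: 0.0
```

Request:
send_rows([
  {"grip": 0.4,"dp": [0,0,0],"turn": [0,0,0.226]},
  {"grip": 0.4,"dp": [0,0,0],"turn": [0,0,0.226]},
  {"grip": 0.4,"dp": [0,0,0],"turn": [0,0,0.226]},
  {"grip": 0.4,"dp": [0,0,0],"turn": [0,0,0.226]},
  {"grip": 0.4,"dp": [0,0,0],"turn": [0,0,0.226]},
  {"grip": 0.4,"dp": [0,0,0],"turn": [0,0,0.226]},
])

```text
time: 1.48
position: [0.2109, 0.5348, 0.2491]
ee_rot: [0.0, 0.908, 0.42, -0.0]
wrist_force: [-0.0, -0.3, -0.5]
grip_width: 0.4
grip_force: 0.0
```

```bash
cat > go.py <<'E'
import sys
from h import *
s,p,r=st(); print('t',round(s['time'],2),'p',p.round(4),'yaw_y',np.degrees(np.arctan2(r[1,1],r[0,1])).round(2),'z',r[:,2].round(4),'j',np.round(s['joint_positions'],2),'g',round(s['grip_width'],3),round(s['grip_force'],1),'F',np.round(s['wrist_force'],1))
if len(sys.argv)>3:
    t=np.array([float(a) for a in sys.argv[1:4]]); d=r.T@(t-p)/.03; print('units',d.round(3),'rows>=',np.abs(d).max().round(2))
E
python3 go.py .527 -.061 .24
```

```text
t 1.48 p [0.2109 0.5348 0.2491] yaw_y -40.34 z [-2.e-04 -3.e-04 -1.e+00] j [-1.51  0.74  0.54  1.47 -0.41  1.05 -1.58] g 0.4 0.0 F [-0.  -0.3 -0.5]
units [-8.317 20.887  0.308] rows>= 20.89
```

Request:
send_rows([
  {"grip": 0.4,"dp": [-0.347,0.87,0]},
  {"grip": 0.4,"dp": [-0.347,0.87,0]},
  {"grip": 0.4,"dp": [-0.347,0.87,0]},
  {"grip": 0.4,"dp": [-0.347,0.87,0]},
  {"grip": 0.4,"dp": [-0.347,0.87,0]},
  {"grip": 0.4,"dp": [-0.347,0.87,0]},
  {"grip": 0.4,"dp": [-0.347,0.87,0]},
  {"grip": 0.4,"dp": [-0.347,0.87,0]},
  {"grip": 0.4,"dp": [-0.347,0.87,0]},
  {"grip": 0.4,"dp": [-0.347,0.87,0]},
])

```text
invalid input at $.increments[0]: expected keys grip, dp, turn
```

Request:
send_rows([
  {"grip": 0.4,"dp": [-0.347,0.87,0]},
  {"grip": 0.4,"dp": [-0.347,0.87,0]},
  {"grip": 0.4,"dp": [-0.347,0.87,0]},
  {"grip": 0.4,"dp": [-0.347,0.87,0]},
  {"grip": 0.4,"dp": [-0.347,0.87,0]},
  {"grip": 0.4,"dp": [-0.347,0.87,0]},
  {"grip": 0.4,"dp": [-0.347,0.87,0]},
  {"grip": 0.4,"dp": [-0.347,0.87,0]},
])

```text
invalid input at $.increments[0]: expected keys grip, dp, turn
```

```bash
python3 go.py .527 -.061 .24
cat > w.py <<'E'
import sys
from h import *
n,o=sys.argv[1:3]; im,d,c=snap(n); np.savez(o+'.npz',im=im,d=d,**c); cv2.imwrite(f'pics/{o}.png',im)
E
python3 w.py wrist w1
```

```text
t 1.48 p [0.2109 0.5348 0.2491] yaw_y -40.34 z [-2.e-04 -3.e-04 -1.e+00] j [-1.51  0.74  0.54  1.47 -0.41  1.05 -1.58] g 0.4 0.0 F [-0.  -0.3 -0.5]
units [-8.317 20.887  0.308] rows>= 20.89
```

View pics/w1.png

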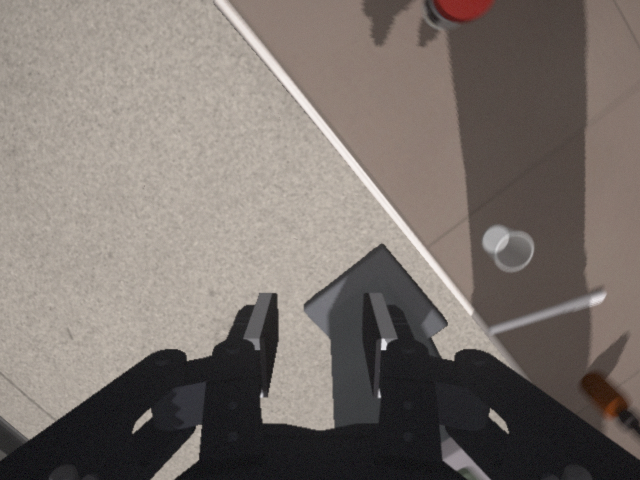

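The rows were refused because every row needs the turn key. The arm is still at its start place, and this picture only shows the bench edge and the fingers around (320,350). I'm resending.

Request:
send_rows([
  {"grip": 0.4,"dp": [-0.347,0.87,0],"turn": [0,0,0]},
  {"grip": 0.4,"dp": [-0.347,0.87,0],"turn": [0,0,0]},
  {"grip": 0.4,"dp": [-0.347,0.87,0],"turn": [0,0,0]},
  {"grip": 0.4,"dp": [-0.347,0.87,0],"turn": [0,0,0]},
  {"grip": 0.4,"dp": [-0.347,0.87,0],"turn": [0,0,0]},
  {"grip": 0.4,"dp": [-0.347,0.87,0],"turn": [0,0,0]},
  {"grip": 0.4,"dp": [-0.347,0.87,0],"turn": [0,0,0]},
  {"grip": 0.4,"dp": [-0.347,0.87,0],"turn": [0,0,0]},
  {"grip": 0.4,"dp": [-0.347,0.87,0],"turn": [0,0,0]},
  {"grip": 0.4,"dp": [-0.347,0.87,0],"turn": [0,0,0]},
])

```text
time: 2.37
position: [0.3443, 0.2861, 0.2493]
ee_rot: [0.0, 0.906, 0.424, -0.0]
wrist_force: [1.3, -0.1, -0.4]
grip_width: 0.4
grip_force: 0.0
```

Request:
send_rows([
  {"grip": 0.4,"dp": [-0.347,0.87,0],"turn": [0,0,0]},
  {"grip": 0.4,"dp": [-0.347,0.87,0],"turn": [0,0,0]},
  {"grip": 0.4,"dp": [-0.347,0.87,0],"turn": [0,0,0]},
  {"grip": 0.4,"dp": [-0.347,0.87,0],"turn": [0,0,0]},
  {"grip": 0.4,"dp": [-0.347,0.87,0],"turn": [0,0,0]},
  {"grip": 0.4,"dp": [-0.347,0.87,0],"turn": [0,0,0]},
  {"grip": 0.4,"dp": [-0.347,0.87,0],"turn": [0,0,0]},
  {"grip": 0.4,"dp": [-0.347,0.87,0],"turn": [0,0,0]},
])

```text
time: 3.03
position: [0.4508, 0.088, 0.2493]
ee_rot: [0.0, 0.906, 0.424, -0.0]
wrist_force: [0.5, 0.2, 0.3]
grip_width: 0.399
grip_force: 0.0
```

```bash
python3 go.py .527 -.061 .24; python3 w.py wrist w2
```

```text
t 3.03 p [0.4508 0.088  0.2493] yaw_y -39.82 z [-1.e-04 -1.e-04 -1.e+00] j [-0.52  0.55  0.44  1.86 -0.32  0.8  -0.61] g 0.399 0.0 F [0.5 0.2 0.3]
units [-2.188  5.132  0.311] rows>= 5.13
```

View pics/w2.png

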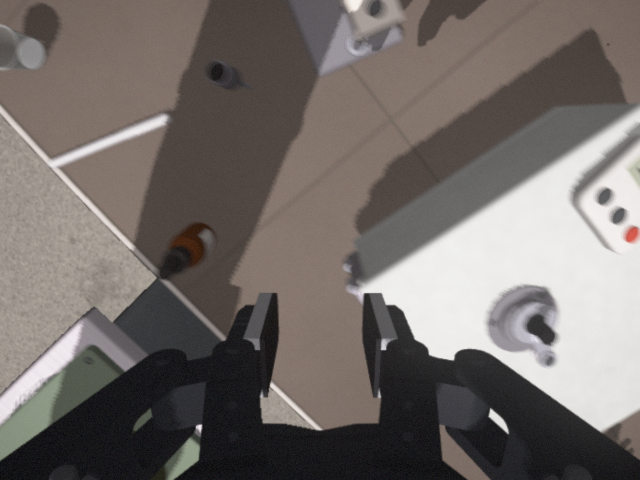

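The wrist view shows the port collar at (522,318), the knob top at (541,330), the cover's pin at (546,357) and the timer at (615,205). I'm carrying on to a point above the knob.

Request:
send_rows([
  {"grip": 0.4,"dp": [-0.365,0.855,0],"turn": [0,0,0]},
  {"grip": 0.4,"dp": [-0.365,0.855,0],"turn": [0,0,0]},
  {"grip": 0.4,"dp": [-0.365,0.855,0],"turn": [0,0,0]},
  {"grip": 0.4,"dp": [-0.365,0.855,0],"turn": [0,0,0]},
  {"grip": 0.4,"dp": [-0.365,0.855,0],"turn": [0,0,0]},
  {"grip": 0.4,"dp": [-0.365,0.855,0],"turn": [0,0,0]},
  {"grip": 0.4,"dp": [0,0,0],"turn": [0,0,0]},
])

```text
time: 3.67
position: [0.5271, -0.0649, 0.2492]
ee_rot: [0.001, 0.907, 0.422, -0.0]
wrist_force: [-0.2, -0.5, 0.5]
grip_width: 0.394
grip_force: 0.0
```

```bash
python3 go.py .527 -.061 .149; python3 w.py wrist w3
python3 - <<'E'
from h import *
L={n:dict(np.load(n+'.npz')) for n in ['w2','w3']}
s,p,r=st(); print(proj(L['w3'],[[.527,-.061,.161],[.523,-.061,.136]]).round(0))
def kn(n,g,z):
    v=L[n]; m=(v['im'].max(2)<45).astype(np.uint8); m[:,:]*=1
    k,lab,s,ce=cv2.connectedComponentsWithStats(m)
    for i in range(1,k):
        if 30<s[i,4]<3000: print(n,s[i],ce[i].round(1),plane(v,ce[i],z).round(4))
kn('w2',0,.155);kn('w3',0,.155)
E
```

```text
t 3.67 p [ 0.5271 -0.0649  0.2492] yaw_y -40.11 z [ 6.0e-04 -2.7e-03 -1.0e+00] j [-0.16  0.65  0.41  1.63 -0.3   0.93 -0.34] g 0.394 0.0 F [-0.2 -0.5  0.5]
units [ 0.103 -0.093  3.338] rows>= 3.34
[[317. 241.]
 [313. 234.]]
w2 [210  64  14  17 171] [216.6  71.7] [[0.4706 0.2052 0.155 ]]
w2 [160 246  32  32 604] [175.4 261.3] [[0.3696 0.1393 0.155 ]]
w2 [363 295  17  97 791] [369.9 338.2] [[0.4326 0.0133 0.155 ]]
w3 [10  0 15  3 34] [17.   0.8] [[0.4871 0.1609 0.155 ]]
w3 [620   0  20  10  71] [630.3   4.4] [[ 0.7588 -0.0695  0.155 ]]
w3 [411  36  15  18  61] [418.1  44.2] [[ 0.6444 -0.0103  0.155 ]]
w3 [421  47  17  19  75] [429.5  55.6] [[ 0.6458 -0.0193  0.155 ]]
w3 [445  75  14  12  56] [451.   79.5] [[ 0.6479 -0.0376  0.155 ]]
w3 [   0  158   60   41 1167] [ 23.2 179.2] [[0.4095 0.0898 0.155 ]]
w3 [312 223  20  21 234] [321.6 231.3] [[ 0.5324 -0.0592  0.155 ]]
w3 [364 294  17  99 769] [370.4 338.9] [[ 0.5085 -0.1404  0.155 ]]
```

View pics/w3.png

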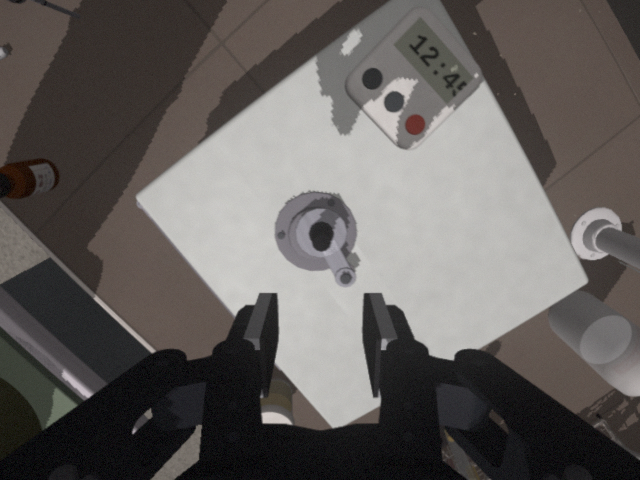

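Knob at about (321,231), centred between the fingers, which straddle it; timer at (410,75), well clear. I'm descending around the knob and narrowing the fingers, then sweeping along the arc.

Request:
send_rows([
  {"grip": 0.4,"dp": [0.144,-0.083,0],"turn": [0,0,0]},
  {"grip": 0.4,"dp": [0,0,0.7],"turn": [0,0,0]},
  {"grip": 0.4,"dp": [0,0,0.7],"turn": [0,0,0]},
  {"grip": 0.4,"dp": [0,0,0.7],"turn": [0,0,0]},
  {"grip": 0.4,"dp": [0,0,0.6],"turn": [0,0,0]},
  {"grip": 0.4,"dp": [0,0,0.4],"turn": [0,0,0]},
  {"grip": 0.4,"dp": [0,0,0.2],"turn": [0,0,0]},
  {"grip": 0.4,"dp": [0,0,0],"turn": [0,0,0]},
  {"grip": 0.25,"dp": [0,0,0],"turn": [0,0,0]},
  {"grip": 0.25,"dp": [0,0,0],"turn": [0,0,0]},
])

```text
time: 4.55
position: [0.5273, -0.055, 0.1512]
ee_rot: [0.001, 0.906, 0.423, 0.001]
wrist_force: [1.2, -0.6, -0.4]
grip_width: 0.252
grip_force: 0.6
```

```bash
python3 go.py .528 -.06 .147; python3 w.py side s1
python3 - <<'E'
import cv2
im=cv2.imread('pics/s1.png')[90:260,270:460]; cv2.imwrite('pics/s1c.png',cv2.resize(im,None,fx=3,fy=3))
E
```

```text
t 4.55 p [ 0.5273 -0.055   0.1512] yaw_y -39.98 z [ 1.5e-03 -4.0e-04 -1.0e+00] j [-0.13  0.78  0.33  1.76 -0.38  0.67 -0.29] g 0.252 0.6 F [ 1.2 -0.6 -0.4]
units [-0.113  0.124  0.139] rows>= 0.14
```

View pics/s1c.png

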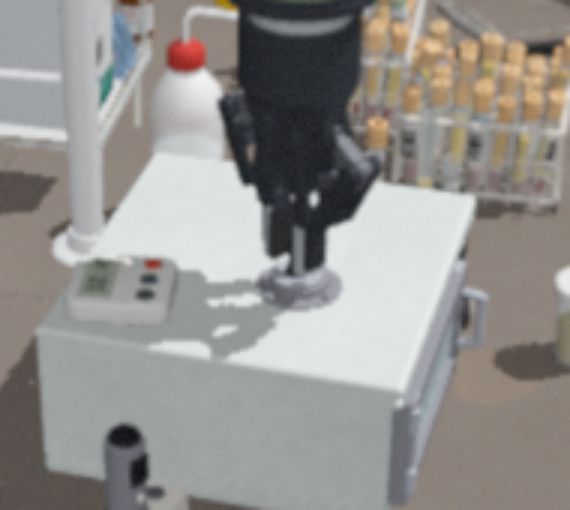

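The side crop shows the fingertips around the knob at (300,265), just above the disc, with the timer untouched. Now I'll sweep it.

Request:
send_rows([
  {"grip": 0.25,"dp": [-0.1,0.12,0.1],"turn": [0,0,0]},
  {"grip": 0.25,"dp": [0.111,0.196,0],"turn": [0,0,0]},
  {"grip": 0.25,"dp": [0.073,0.213,0],"turn": [0,0,0]},
  {"grip": 0.25,"dp": [0.032,0.223,0],"turn": [0,0,0]},
  {"grip": 0.25,"dp": [-0.01,0.225,0],"turn": [0,0,0]},
  {"grip": 0.25,"dp": [-0.052,0.219,0],"turn": [0,0,0]},
  {"grip": 0.25,"dp": [-0.092,0.205,0],"turn": [0,0,0]},
  {"grip": 0.25,"dp": [-0.129,0.185,0],"turn": [0,0,0]},
  {"grip": 0.25,"dp": [-0.161,0.157,0],"turn": [0,0,0]},
  {"grip": 0.25,"dp": [0,0,0],"turn": [0,0,0]},
])

```text
time: 5.43
position: [0.5605, -0.0983, 0.1474]
ee_rot: [0.001, 0.907, 0.422, -0.0]
wrist_force: [0.3, -0.4, 0.1]
grip_width: 0.248
grip_force: 0.0
```

```bash
python3 go.py .561 -.097 .147
```

```text
t 5.43 p [ 0.5605 -0.0983  0.1474] yaw_y -40.12 z [ 1.0e-04 -1.2e-03 -1.0e+00] j [-0.05  0.83  0.33  1.62 -0.36  0.75 -0.25] g 0.248 0.0 F [ 0.3 -0.4  0.1]
units [ 0.044 -0.014  0.013] rows>= 0.04
```

Request:
send_rows([
  {"grip": 0.4,"dp": [0,0,0],"turn": [0,0,0]},
  {"grip": 0.4,"dp": [0,0,0],"turn": [0,0,0]},
  {"grip": 0.4,"dp": [0,0,-0.4],"turn": [0,0,0]},
  {"grip": 0.4,"dp": [0,0,-0.8],"turn": [0,0,0]},
  {"grip": 0.4,"dp": [0,0,-0.8],"turn": [0,0,0]},
  {"grip": 0.4,"dp": [0,-0.6,-0.8],"turn": [0,0,0]},
  {"grip": 0.4,"dp": [0,-0.6,-0.6],"turn": [0,0,0]},
  {"grip": 0.4,"dp": [0,-0.6,0],"turn": [0,0,0]},
  {"grip": 0.4,"dp": [0,0,0],"turn": [0,0,0]},
  {"grip": 0.4,"dp": [0,0,0],"turn": [0,0,0]},
])

```text
time: 6.27
position: [0.5191, -0.0608, 0.2498]
ee_rot: [0.0, 0.906, 0.423, 0.0]
wrist_force: [0.0, 0.5, 0.2]
grip_width: 0.402
grip_force: 0.0
```

```bash
python3 go.py; python3 w.py wrist w4;python3 w.py scene c4;python3 w.py side s4
python3 - <<'E'
from h import *
t=[]
for n,(x,y,w,h) in [('w4',(220,140,160,120)),('c4',(350,230,80,60)),('s4',(330,150,80,60))]:
    t.append(cv2.resize(cv2.imread(f'pics/{n}.png')[y:y+h,x:x+w],(400,300),interpolation=cv2.INTER_CUBIC))
t.append(cv2.resize(cv2.imread('pics/w4.png'),(400,300)))
cv2.imwrite('pics/t4.png',np.vstack([np.hstack(t[:2]),np.hstack(t[2:])]))
E
```

```text
t 6.27 p [ 0.5191 -0.0608  0.2498] yaw_y -39.95 z [ 7.e-04  1.e-04 -1.e+00] j [-0.16  0.64  0.4   1.65 -0.3   0.91 -0.34] g 0.402 0.0 F [0.  0.5 0.2]
```

View pics/t4.png

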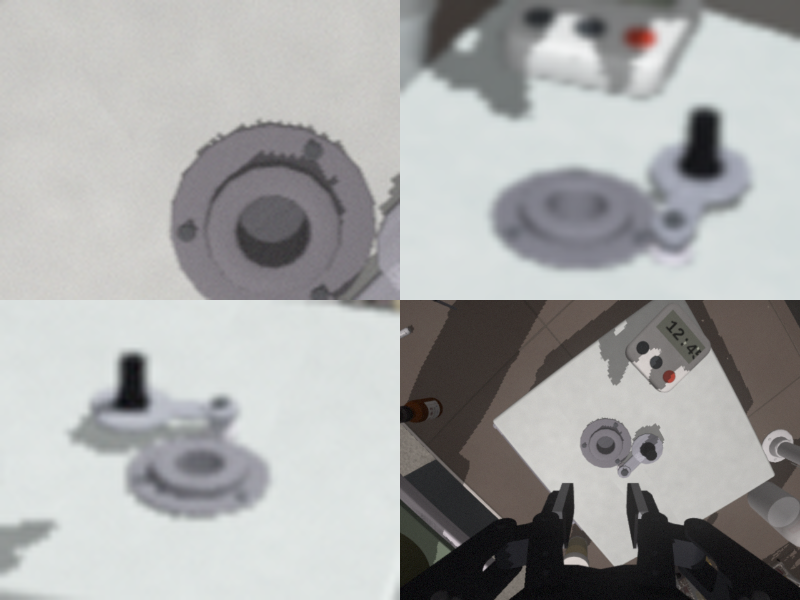

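The crops show the port fully open: bore at wrist pixel (329,232), scene (385,271) and side (370,182). The disc is swung behind and right, and the timer hasn't moved. Now I'll locate the bore, knob and head numerically.

```bash
python3 - <<'E'
from h import *
W,C,S=[dict(np.load(n+'.npz')) for n in ['w4','c4','s4']]
b={'w':(329.2,232.2),'c':(385.3,270.7),'s':(370,182.4)}
print('bore plane',plane(W,b['w'],.136),plane(C,b['c'],.136),plane(S,b['s'],.136))
print(tri(C,b['c'],S,b['s']),tri(W,b['w'],S,b['s']),tri(W,b['w'],C,b['c']))
# knob top
kw=(309.5+11,0)
def blob(v,box,th=50):
    x,y,w,h=box; g=v['im'][y:y+h,x:x+w].max(2)<th
    k,lab,s,ce=cv2.connectedComponentsWithStats(g.astype(np.uint8)); i=1+s[1:,4].argmax(); return ce[i]+[x,y]
a=blob(C,(395,245,25,25));e=blob(S,(345,155,20,30)); print('knob',a,e,tri(C,a,S,e))
# collar flange circles via wrist: threshold purple-grey vs roof
g=W['im'].max(2); m=((g<175)&(g>60)).astype(np.uint8)
k,lab,s,ce=cv2.connectedComponentsWithStats(m); i=lab[232,310]; print(s[i],ce[i])
E
python3 go.py .574 .208 .26
```

```text
bore plane [[ 0.52455056 -0.06304554  0.136     ]] [[ 0.52481468 -0.06385501  0.136     ]] [[ 0.52116061 -0.05547593  0.136     ]]
(array([ 0.523789  , -0.06272718,  0.13374427]), np.float64(0.005176372879025591)) (array([ 0.52305063, -0.06462072,  0.13001425]), np.float64(0.001059551964479217)) (array([ 0.52471014, -0.06345379,  0.13588267]), np.float64(0.000833616149204943))
knob [410.10344828 259.06896552] [355.91176471 166.76470588] (array([ 0.55753263, -0.0935393 ,  0.14710544]), np.float64(0.004251375328190047))
[ 288  188  135   97 7922] [348.96415047 231.49192123]
t 6.42 p [ 0.5195 -0.0619  0.2491] yaw_y -40.03 z [-2.e-04 -4.e-04 -1.e+00] j [-0.16  0.64  0.4   1.65 -0.3   0.91 -0.34] g 0.398 0.0 F [ 0.6  0.9 -1. ]
units [ 8.057 -4.393 -0.369] rows>= 8.06
```

Request:
send_rows([
  {"grip": 0.6,"dp": [0.8,-0.44,-0.04],"turn": [0,0,0]},
  {"grip": 0.6,"dp": [0.8,-0.44,-0.04],"turn": [0,0,0]},
  {"grip": 0.6,"dp": [0.8,-0.44,-0.04],"turn": [0,0,0]},
  {"grip": 0.6,"dp": [0.8,-0.44,-0.04],"turn": [0,0,0]},
  {"grip": 0.6,"dp": [0.8,-0.44,-0.04],"turn": [0,0,0]},
  {"grip": 0.6,"dp": [0.8,-0.44,-0.04],"turn": [0,0,0]},
  {"grip": 0.6,"dp": [0.8,-0.44,-0.04],"turn": [0,0,0]},
  {"grip": 0.6,"dp": [0.8,-0.44,-0.04],"turn": [0,0,0]},
  {"grip": 0.6,"dp": [0.8,-0.44,-0.04],"turn": [0,0,0]},
  {"grip": 0.6,"dp": [0.8,-0.44,-0.04],"turn": [0,0,0]},
])

```text
time: 7.25
position: [0.5728, 0.2082, 0.2609]
ee_rot: [0.0, 0.906, 0.422, -0.0]
wrist_force: [-0.1, -0.7, 0.5]
grip_width: 0.6
grip_force: 0.0
```

Request:
send_rows([
  {"grip": 0.6,"dp": [0,0,0],"turn": [0,0,-0.192]},
  {"grip": 0.6,"dp": [0,0,0],"turn": [0,0,-0.192]},
  {"grip": 0.6,"dp": [0,0,0],"turn": [0,0,-0.192]},
  {"grip": 0.6,"dp": [0,0,0],"turn": [0,0,-0.192]},
  {"grip": 0.6,"dp": [0,0,0],"turn": [0,0,0]},
  {"grip": 0.6,"dp": [0,0,0],"turn": [0,0,0]},
])

```text
time: 7.75
position: [0.5727, 0.2068, 0.261]
ee_rot: [-0.0, 0.805, 0.594, -0.0]
wrist_force: [0.3, 0.1, 0.1]
grip_width: 0.601
grip_force: 0.0
```

```bash
python3 go.py .574 .208 .26; python3 w.py wrist w5
python3 - <<'E'
from h import *
W=dict(np.load('w5.npz')); print(proj(W,[.574,.208,.195]))
m=(W['im'].max(2)<50).astype(np.uint8); k,lab,s,ce=cv2.connectedComponentsWithStats(m)
for i in range(1,k):
    if 100<s[i,4]<4000 and abs(ce[i][0]-320)<120: print(s[i],ce[i].round(1),plane(W,ce[i],.195).round(4))
P=cloud(W,W['d']); q=P[(P[...,2]>.18)&(P[...,2]<.2)&(abs(P[...,0]-.574)<.03)&(abs(P[...,1]-.208)<.03)]; print(len(q),q.mean(0),q.max(0))
E
```

```text
t 7.75 p [0.5727 0.2068 0.261 ] yaw_y -17.19 z [-4.e-04 -2.e-04 -1.e+00] j [-0.55  0.76  0.34  1.31 -0.25  1.12 -0.49] g 0.601 0.0 F [0.3 0.1 0.1]
units [0.052 0.029 0.032] rows>= 0.05
[[322.47695787 256.05838638]]
[212 309  16  12 115] [219.7 315.1] [[0.5041 0.1902 0.195 ]]
1360 [0.57435303 0.21093606 0.19509212] [0.58531118 0.21965449 0.19996871]
```

View pics/w5.png

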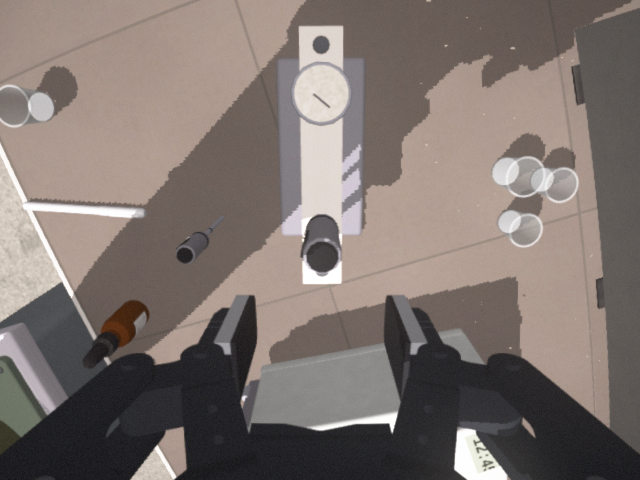

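The cap is centred at (322,256), which matches the projected head centre, so the head is at (0.574, 0.208) with its top at 0.195. The dial is at (321,92), well away. I'm descending and then closing gradually.

Request:
send_rows([
  {"grip": 0.6,"dp": [0.052,0.029,0.3],"turn": [0,0,0]},
  {"grip": 0.6,"dp": [0,0,0.6],"turn": [0,0,0]},
  {"grip": 0.6,"dp": [0,0,0.6],"turn": [0,0,0]},
  {"grip": 0.6,"dp": [0,0,0.6],"turn": [0,0,0]},
  {"grip": 0.6,"dp": [0,0,0.6],"turn": [0,0,0]},
  {"grip": 0.6,"dp": [0,0,0.6],"turn": [0,0,0]},
  {"grip": 0.5,"dp": [0,0,0.3],"turn": [0,0,0]},
  {"grip": 0.4,"dp": [0,0,0.1],"turn": [0,0,0]},
  {"grip": 0.34,"dp": [0,0,0],"turn": [0,0,0]},
  {"grip": 0.32,"dp": [0,0,0],"turn": [0,0,0]},
])

```text
time: 8.63
position: [0.5741, 0.2085, 0.1509]
ee_rot: [0.0, 0.804, 0.595, 0.0]
wrist_force: [-0.3, 0.3, 0.6]
grip_width: 0.323
grip_force: 0.0
```

```bash
python3 go.py .574 .208 .148
```

```text
t 8.63 p [0.5741 0.2085 0.1509] yaw_y -17.0 z [ 8.e-04  1.e-04 -1.e+00] j [-0.54  0.88  0.29  1.45 -0.3   0.86 -0.45] g 0.323 0.0 F [-0.3  0.3  0.6]
units [-0.015  0.003  0.098] rows>= 0.1
```

Request:
send_rows([
  {"grip": 0.3,"dp": [0,0,0.1],"turn": [0,0,0]},
  {"grip": 0.29,"dp": [0,0,0],"turn": [0,0,0]},
  {"grip": 0.28,"dp": [0,0,0],"turn": [0,0,0]},
])

```text
time: 8.88
position: [0.5738, 0.2085, 0.1476]
ee_rot: [0.0, 0.804, 0.595, 0.0]
wrist_force: [-0.0, -0.7, -0.3]
grip_width: 0.278
grip_force: 0.0
```

Request:
send_rows([
  {"grip": 0.27,"dp": [0,0,0],"turn": [0,0,0]},
  {"grip": 0.27,"dp": [0,0,0],"turn": [0,0,0]},
])

```text
time: 9.05
position: [0.5739, 0.2084, 0.1475]
ee_rot: [0.0, 0.804, 0.595, 0.0]
wrist_force: [0.5, -0.6, 0.8]
grip_width: 0.269
grip_force: 0.3
```

Request:
send_rows([
  {"grip": 0.265,"dp": [0,0,0],"turn": [0,0,0]},
  {"grip": 0.265,"dp": [0,0,0],"turn": [0,0,0]},
])

```text
time: 9.22
position: [0.5739, 0.2084, 0.1475]
ee_rot: [0.0, 0.804, 0.595, 0.0]
wrist_force: [1.0, -0.5, 3.3]
grip_width: 0.267
grip_force: 6.8
```

Request:
send_rows([
  {"grip": 0.26,"dp": [0,0,0],"turn": [0,0,0]},
  {"grip": 0.26,"dp": [0,0,0],"turn": [0,0,0]},
])

```text
time: 9.38
position: [0.5739, 0.2084, 0.1476]
ee_rot: [0.0, 0.804, 0.595, 0.0]
wrist_force: [-0.4, -0.5, 5.2]
grip_width: 0.267
grip_force: 16.1
```

Request:
send_rows([
  {"grip": 0.255,"dp": [0,0,0],"turn": [0,0,0]},
  {"grip": 0.255,"dp": [0,0,0],"turn": [0,0,0]},
  {"grip": 0.255,"dp": [0,0,-0.05],"turn": [0,0,0]},
  {"grip": 0.255,"dp": [0,0,-0.1],"turn": [0,0,0]},
])

```text
time: 9.72
position: [0.5734, 0.2084, 0.1515]
ee_rot: [-0.0, 0.804, 0.595, -0.0]
wrist_force: [-0.7, 0.4, -2.0]
grip_width: 0.262
grip_force: 25.9
```

```bash
python3 go.py .574 .208 .29
```

```text
t 9.72 p [0.5734 0.2084 0.1515] yaw_y -16.97 z [-1.e-03 -3.e-04 -1.e+00] j [-0.54  0.88  0.29  1.45 -0.3   0.86 -0.45] g 0.262 25.9 F [-0.7  0.4 -2. ]
units [-0.009  0.018 -4.616] rows>= 4.62
```

Request:
send_rows([
  {"grip": 0.255,"dp": [0,0,-0.2],"turn": [0,0,0]},
  {"grip": 0.255,"dp": [0,0,-0.4],"turn": [0,0,0]},
  {"grip": 0.255,"dp": [0,0,-0.6],"turn": [0,0,0]},
  {"grip": 0.255,"dp": [0,0,-0.6],"turn": [0,0,0]},
  {"grip": 0.255,"dp": [0,0,-0.6],"turn": [0,0,0]},
  {"grip": 0.255,"dp": [0,0,-0.6],"turn": [0,0,0]},
  {"grip": 0.255,"dp": [0,0,-0.6],"turn": [0,0,0]},
  {"grip": 0.255,"dp": [0,0,-0.6],"turn": [0,0,0]},
  {"grip": 0.255,"dp": [0,0,-0.5],"turn": [0,0,0]},
  {"grip": 0.255,"dp": [0,0,-0.3],"turn": [0,0,0]},
])

```text
time: 10.55
position: [0.5739, 0.2084, 0.3038]
ee_rot: [0.0, 0.804, 0.595, 0.001]
wrist_force: [-0.1, -1.2, -0.0]
grip_width: 0.262
grip_force: 25.9
```

```bash
python3 go.py .5245 -.0632 .300; python3 w.py side s6; python3 w.py scene c6
python3 - <<'E'
from h import *
for n in 'cs':
    v=dict(np.load(n+'6.npz')); print(n,proj(v,[[.574,.208,.33],[.574,.208,.172]]).round(0).tolist())
E
```

```text
t 10.55 p [0.5739 0.2084 0.3038] yaw_y -16.98 z [ 1.6e-03  4.0e-04 -1.0e+00] j [-0.55  0.72  0.35  1.22 -0.24  1.24 -0.5 ] g 0.262 25.9 F [-0.1 -1.2 -0. ]
units [-9.139  1.069  0.12 ] rows>= 9.14
c [[258.0, 125.0], [264.0, 204.0]]
s [[308.0, 160.0], [311.0, 245.0]]
```

Request:
send_rows([
  {"grip": 0.255,"dp": [-0.35,0.04,0],"turn": [0,0,0]},
  {"grip": 0.255,"dp": [-0.7,0.08,0],"turn": [0,0,0]},
  {"grip": 0.255,"dp": [-0.7,0.08,0],"turn": [0,0,0]},
  {"grip": 0.255,"dp": [-0.7,0.08,0],"turn": [0,0,0]},
  {"grip": 0.255,"dp": [-0.7,0.08,0],"turn": [0,0,0]},
  {"grip": 0.255,"dp": [-0.7,0.08,0],"turn": [0,0,0]},
  {"grip": 0.255,"dp": [-0.7,0.08,0],"turn": [0,0,0]},
  {"grip": 0.255,"dp": [-0.7,0.08,0],"turn": [0,0,0]},
  {"grip": 0.255,"dp": [-0.7,0.08,0],"turn": [0,0,0]},
  {"grip": 0.255,"dp": [-0.7,0.08,0],"turn": [0,0,0]},
])

```text
time: 11.48
position: [0.5362, 0.0093, 0.3009]
ee_rot: [-0.0, 0.804, 0.595, -0.001]
wrist_force: [0.4, -1.0, 0.0]
grip_width: 0.259
grip_force: 25.9
```

Request:
send_rows([
  {"grip": 0.255,"dp": [-0.7,0.08,0],"turn": [0,0,0]},
  {"grip": 0.255,"dp": [-0.7,0.08,0],"turn": [0,0,0]},
  {"grip": 0.255,"dp": [-0.7,0.08,0],"turn": [0,0,0]},
  {"grip": 0.255,"dp": [-0.39,0.07,0],"turn": [0,0,0]},
  {"grip": 0.255,"dp": [0,0,0],"turn": [0,0,0]},
  {"grip": 0.255,"dp": [0,0,0],"turn": [0,0,0]},
  {"grip": 0.255,"dp": [0,0,0],"turn": [0,0,0]},
  {"grip": 0.255,"dp": [0,0,0],"turn": [0,0,0]},
])

```text
time: 12.15
position: [0.5245, -0.0622, 0.3015]
ee_rot: [-0.0, 0.803, 0.596, -0.0]
wrist_force: [-0.7, 0.7, -0.4]
grip_width: 0.259
grip_force: 25.9
```

```bash
python3 go.py .5245 -.0632 .300; python3 w.py side s7; python3 w.py scene c7; python3 w.py wrist w7
python3 - <<'E'
from h import *
t=[]
for n,(x,y,w,h) in [('c7',(340,170,120,120)),('s7',(310,80,120,120)),('w7',(240,220,200,200))]:
    v=dict(np.load(n+'.npz')); print(n,proj(v,[[.5245,-.0632,.136],[.5245,-.0632,.169],[.5245,-.0632,.284]]).round(0).tolist())
    t.append(cv2.resize(v['im'][y:y+h,x:x+w],(400,400),interpolation=cv2.INTER_CUBIC)[:,:])
cv2.imwrite('pics/t7.png',cv2.resize(np.hstack(t),(798,266)) if 0 else np.vstack([np.hstack(t[:2]),np.hstack([t[2],t[2]*0])])[:600])
cv2.imwrite('pics/t7.png',np.hstack([cv2.resize(t[0],(267,267)),cv2.resize(t[1],(267,267)),cv2.resize(t[2],(266,267))]) if 0 else np.hstack([np.vstack([cv2.resize(t[0],(300,300)),cv2.resize(t[1],(300,300))]),cv2.resize(t[2],(500,600))]))
E
```

```text
t 12.15 p [ 0.5245 -0.0622  0.3015] yaw_y -16.89 z [-4.e-04  3.e-04 -1.e+00] j [-0.12  0.58  0.33  1.54 -0.2   1.06 -0.04] g 0.259 25.9 F [-0.7  0.7 -0.4]
units [-0.031  0.011  0.052] rows>= 0.05
c7 [[385.0, 271.0], [386.0, 254.0], [389.0, 193.0]]
s7 [[369.0, 180.0], [369.0, 166.0], [371.0, 111.0]]
w7 [[321.0, 218.0], [321.0, 229.0], [322.0, 297.0]]
```

View pics/t7.png

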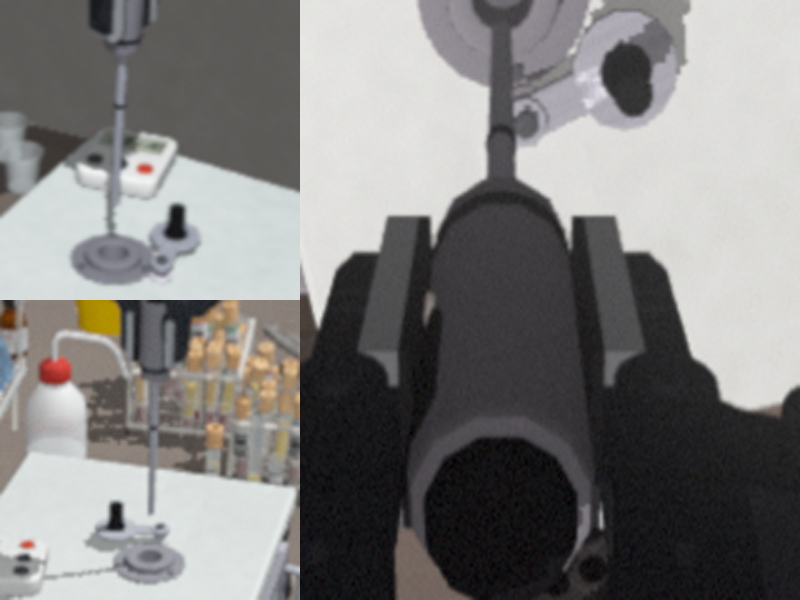

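The crops show the stem hanging upright above the bore. In scene the tip is at about (385,252) with the bore at (385,271); in side the tip is at (370,165) with the bore at (370,182). I'm fitting the stem line to get tilt and centring.

```bash
cat > fit.py <<'E'
import sys
from h import *
k,zlo,zhi=sys.argv[1],float(sys.argv[2]),float(sys.argv[3])
B={'c':(385.3,270.7),'s':(370.2,182.4)}
s,p,r=st(); ax=p[:2]; out={}
for n in 'cs':
    v=dict(np.load(n+k+'.npz')); P=cloud(v,v['d'])
    m=(np.hypot(P[...,0]-ax[0],P[...,1]-ax[1])<.016)&(P[...,2]>zlo)&(P[...,2]<zhi)
    vs,us=np.nonzero(m); rows=[(y,us[vs==y].mean(),np.sum(vs==y)) for y in np.unique(vs)]
    rows=np.array([q for q in rows if 2<=q[2]<=9]); a=np.polyfit(rows[:,0],rows[:,1],1)
    for _ in range(3):
        e=rows[:,1]-np.polyval(a,rows[:,0]); rows=rows[abs(e)<1]; a=np.polyfit(rows[:,0],rows[:,1],1)
    q=proj(v,[[*ax,zhi],[*ax,.136]]); sl=(q[0,0]-q[1,0])/(q[0,1]-q[1,1])
    print(n,'rows',len(rows),rows[0].round(1),rows[-1].round(1),'width',rows[:,2].mean(),'slope',a[0].round(4),'vertical',sl.round(4),'| u at bore row',np.polyval(a,B[n][1]).round(2),'bore u',B[n][0],'proj axis u',q[1].round(2),'px/m',(v['intrinsics'][0,0]/((v['extrinsics'][:3,3]-[*ax,.136])**2).sum()**.5).round(0))
E
python3 fit.py 7 .18 .28
```

```text
c rows 54 [196.  387.5   4. ] [249. 385.   3.] width 3.8333333333333335 slope -0.0509 vertical -0.0499 | u at bore row 383.97 bore u 385.3 proj axis u [384.54 270.6 ] px/m 589.0
s rows 48 [114.  371.5   4. ] [161. 370.   3.] width 3.125 slope -0.0325 vertical -0.0302 | u at bore row 369.26 bore u 370.2 proj axis u [368.92 180.33] px/m 506.0
```

Run:
```python
from h import *
from scipy.optimize import least_squares
for n,(u0,v0) in {'c':(385.3,270.7),'s':(370.2,182.4)}.items():
    v=dict(np.load(n+'4.npz')); g=cv2.GaussianBlur(v['im'],(3,3),0).min(2).astype(np.float32)
    pts=[];inn=[]
    for a in np.radians(np.arange(0,360,5)):
        rr=np.arange(3,24,.25); x=(u0+rr*np.cos(a)).astype(np.float32); y=(v0+.55*rr*np.sin(a)).astype(np.float32)
        I=cv2.remap(g,x[None],y[None],cv2.INTER_LINEAR)[0]
        j=np.argmax(I>175)
        if I[j]>175: pts.append((x[j],y[j],rr[j]))
    pts=np.array(pts)
    # circle of unknown radius on plane z=.131: project to plane, fit circle robustly
    q=plane(v,pts[:,:2],.130)
    f=least_squares(lambda c:np.hypot(q[:,0]-c[0],q[:,1]-c[1])-c[2],[.524,-.063,.025],loss='soft_l1',f_scale=.0005)
    print(n,len(pts),f.x.round(4),np.median(abs(f.fun)).round(5),'centre px',proj(v,[f.x[0],f.x[1],.130]).round(2))
    # bore: darkest rows
    x0,y0=int(u0)-14,int(v0)-6; print(g[y0:y0+13,x0:x0+30].astype(int))
```

```text
c 57 [ 0.5258 -0.0632  0.03  ] 0.00025 centre px [[385.04 273.2 ]]
[[215 213 210 204 195 184 174 169 166 161 155 150 145 141 140 143 151 161
  168 174 179 187 196 204 209 212 211 201 179 161]
 [211 205 195 184 170 156 146 142 140 138 136 134 132 130 129 130 134 139
  143 147 151 159 170 183 193 199 203 196 174 153]
 [197 185 170 156 145 136 131 130 130 131 132 132 133 133 133 133 133 133
  133 133 134 138 145 155 165 175 187 189 173 151]
 [174 158 145 136 131 129 128 129 129 129 129 130 132 133 133 133 132 131
  130 130 130 130 132 136 141 151 164 174 168 148]
 [150 139 132 128 126 127 128 128 124 121 120 122 125 128 128 127 125 123
  122 124 127 129 130 130 131 136 145 154 153 140]
 [137 131 127 125 126 128 128 124 116 110 111 116 120 123 123 122 119 114
  110 112 120 127 130 129 129 130 134 139 140 135]
 [131 127 123 122 125 128 127 121 111 105 107 113 119 121 121 120 116 109
  102 103 113 124 129 129 128 128 130 132 135 139]
 [129 125 119 116 121 127 128 122 113 107 108 114 119 121 121 119 115 108
  101 101 111 123 129 129 128 127 129 131 134 142]
 [129 125 116 111 116 124 128 126
[... 1585 characters left out ...]
110 107 105 104 104 110
  127 147 157 158 156 153 154 158 167 186 208 220]
 [154 145 133 114 107 121 141 151 153 147 137 129 123 120 119 119 123 131
  143 154 157 155 150 149 153 157 163 181 205 219]
 [147 134 124 108  99 106 123 139 149 151 149 145 141 139 139 141 144 149
  154 155 151 146 143 148 154 158 163 180 203 217]
 [146 134 130 122 110 102 106 119 132 140 144 145 146 147 148 149 150 149
  148 145 139 136 140 149 156 158 165 182 204 217]
 [155 145 145 144 132 113 103 107 114 119 124 128 131 135 137 138 136 133
  132 132 131 131 138 149 156 159 170 190 210 220]
 [170 155 150 152 146 131 121 119 116 112 112 114 118 120 122 122 122 123
  126 132 134 131 134 145 155 163 177 200 217 221]]
```

The bore centre from its dark edges is scene (384.9,270.7) and side (369.9,182). The stem is upright to within a few mrad but needs about (-0.7, -2.0) mm. I'm correcting that, lowering the tip to just above the rim and rechecking.

Request:
send_rows([
  {"grip": 0.255,"dp": [-0.07,0,0],"turn": [0,0,0]},
  {"grip": 0.255,"dp": [0,0,0.2],"turn": [0,0,0]},
  {"grip": 0.255,"dp": [0,0,0.3],"turn": [0,0,0]},
  {"grip": 0.255,"dp": [0,0,0.2],"turn": [0,0,0]},
  {"grip": 0.255,"dp": [0,0,0.1],"turn": [0,0,0]},
  {"grip": 0.255,"dp": [0,0,0],"turn": [0,0,0]},
  {"grip": 0.255,"dp": [0,0,0],"turn": [0,0,0]},
  {"grip": 0.255,"dp": [0,0,0],"turn": [0,0,0]},
  {"grip": 0.255,"dp": [0,0,0],"turn": [0,0,0]},
])

```text
time: 13.05
position: [0.5239, -0.0653, 0.2781]
ee_rot: [0.0, 0.804, 0.595, 0.0]
wrist_force: [-0.8, 0.1, -0.8]
grip_width: 0.261
grip_force: 25.9
```

```bash
python3 go.py .5238 -.0642 .1885; python3 w.py side s8; python3 w.py scene c8; sed -i "s/'c':(385.3,270.7),'s':(370.2,182.4)/'c':(384.9,270.7),'s':(369.9,182.2)/" fit.py; python3 fit.py 8 .16 .25
cat > ring.py <<'E'
import sys
from h import *
k=sys.argv[1]; s,p,r=st()
for n,off in (('c',-.0),('s',.0)):
    v=dict(np.load(n+k+'.npz')); z=np.arange(p[2]-.12,p[2]+.0,.001); ax=p[:2]
    uv=proj(v,np.c_[np.tile(ax,(len(z),1)),z]).astype(np.float32); g=cv2.GaussianBlur(v['im'],(3,1),0).max(2).astype(np.float32)
    du={'c':-.5,'s':.3}[n]
    I=np.min([cv2.remap(g,uv[:,:1]+du+e,uv[:,1:],cv2.INTER_LINEAR)[:,0] for e in (0,)],0)
    d=p[2]-z; print(n,[(round(a*1000),int(b)) for a,b in zip(d,I)if .04<a<.066])
E
python3 ring.py 8
```

```text
t 13.05 p [ 0.5239 -0.0653  0.2781] yaw_y -16.97 z [ 5.e-04 -1.e-04 -1.e+00] j [-0.11  0.6   0.32  1.59 -0.21  0.99 -0.02] g 0.261 25.9 F [-0.8  0.1 -0.8]
units [ 0.033 -0.015  2.987] rows>= 2.99
c rows 48 [213. 388.   3.] [260. 386.   3.] width 3.6875 slope -0.051 vertical -0.0514 | u at bore row 385.54 bore u 384.9 proj axis u [385.83 271.21] px/m 590.0
s rows 42 [129.  371.5   4. ] [170.  370.5   2. ] width 3.1666666666666665 slope -0.027 vertical -0.0308 | u at bore row 370.01 bore u 369.9 proj axis u [369.48 179.67] px/m 505.0
c [(66, 142), (65, 144), (64, 144), (63, 144), (62, 144), (61, 144), (60, 142), (59, 140), (58, 137), (57, 132), (56, 122), (55, 107), (54, 85), (53, 79), (52, 86), (51, 102), (50, 122), (49, 132), (48, 139), (47, 141), (46, 142), (45, 142), (44, 143), (43, 143), (42, 143), (41, 143)]
s [(66, 133), (65, 132), (64, 133), (63, 133), (62, 131), (61, 129), (60, 117), (59, 102), (58, 92), (57, 85), (56, 90), (55, 108), (54, 121), (53, 127), (52, 130), (51, 129), (50, 127), (49, 126), (48, 126), (47, 125), (46, 124), (45, 124), (44, 124), (43, 123), (42, 123), (41, 123)]
```

Request:
send_rows([
  {"grip": 0.255,"dp": [0.033,-0.015,0],"turn": [0,0,0]},
  {"grip": 0.255,"dp": [0,0,0.1],"turn": [0,0,0]},
  {"grip": 0.255,"dp": [0,0,0.2],"turn": [0,0,0]},
  {"grip": 0.255,"dp": [0,0,0.2],"turn": [0,0,0]},
  {"grip": 0.255,"dp": [0,0,0.1],"turn": [0,0,0]},
  {"grip": 0.255,"dp": [0,0,0],"turn": [0,0,0]},
  {"grip": 0.255,"dp": [0,0,0],"turn": [0,0,0]},
  {"grip": 0.255,"dp": [0,0,0],"turn": [0,0,0]},
])

```text
time: 13.82
position: [0.5237, -0.0642, 0.2599]
ee_rot: [0.0, 0.804, 0.595, 0.0]
wrist_force: [0.7, -0.8, -1.3]
grip_width: 0.264
grip_force: 25.9
```

```bash
python3 go.py .5237 -.0642 .189; python3 w.py side s9; python3 w.py scene c9; python3 fit.py 9 .15 .232
```

```text
t 13.82 p [ 0.5237 -0.0642  0.2599] yaw_y -16.98 z [ 2.e-04 -1.e-04 -1.e+00] j [-0.11  0.62  0.31  1.62 -0.22  0.94 -0.01] g 0.264 25.9 F [ 0.7 -0.8 -1.3]
units [ 0.000e+00 -1.000e-03  2.364e+00] rows>= 2.36
c rows 43 [223.  387.3   3. ] [265. 385.   2.] width 3.627906976744186 slope -0.0513 vertical -0.0508 | u at bore row 384.92 bore u 384.9 proj axis u [385.22 271.08] px/m 590.0
s rows 38 [137. 371.   2.] [174.  369.5   2. ] width 3.026315789473684 slope -0.0334 vertical -0.0309 | u at bore row 369.82 bore u 369.9 proj axis u [369.45 179.95] px/m 505.0
```

Centred in both views to within 0.1 px, so I'm lowering the rest slowly.

Request:
send_rows([
  {"grip": 0.255,"dp": [0,0,0.1],"turn": [0,0,0]},
  {"grip": 0.255,"dp": [0,0,0.2],"turn": [0,0,0]},
  {"grip": 0.255,"dp": [0,0,0.2],"turn": [0,0,0]},
  {"grip": 0.255,"dp": [0,0,0.2],"turn": [0,0,0]},
  {"grip": 0.255,"dp": [0,0,0.2],"turn": [0,0,0]},
  {"grip": 0.255,"dp": [0,0,0.1],"turn": [0,0,0]},
  {"grip": 0.255,"dp": [0,0,0],"turn": [0,0,0]},
  {"grip": 0.255,"dp": [0,0,0],"turn": [0,0,0]},
])

```text
time: 14.58
position: [0.5236, -0.0642, 0.2297]
ee_rot: [-0.0, 0.804, 0.595, -0.0]
wrist_force: [0.5, -0.9, 0.1]
grip_width: 0.261
grip_force: 25.9
```

```bash
python3 go.py .5237 -.0642 .189; python3 w.py side s10; python3 w.py scene c10; python3 fit.py 10 .148 .202
```

```text
t 14.58 p [ 0.5236 -0.0642  0.2297] yaw_y -16.98 z [-3.e-04 -1.e-04 -1.e+00] j [-0.1   0.66  0.3   1.67 -0.24  0.85  0.  ] g 0.261 25.9 F [ 0.5 -0.9  0.1]
units [0.    0.003 1.358] rows>= 1.36
c rows 28 [239.  386.5   4. ] [266.  384.5   2. ] width 3.7142857142857144 slope -0.0561 vertical -0.0509 | u at bore row 384.76 bore u 384.9 proj axis u [385.25 271.08] px/m 590.0
s rows 25 [151.  370.5   2. ] [175.  370.5   2. ] width 3.04 slope -0.0469 vertical -0.031 | u at bore row 369.68 bore u 369.9 proj axis u [369.44 179.94] px/m 505.0
```

Request:
send_rows([
  {"grip": 0.255,"dp": [0,0,0.15],"turn": [0,0,0]},
  {"grip": 0.255,"dp": [0,0,0.25],"turn": [0,0,0]},
  {"grip": 0.255,"dp": [0,0,0.25],"turn": [0,0,0]},
  {"grip": 0.255,"dp": [0,0,0.25],"turn": [0,0,0]},
  {"grip": 0.255,"dp": [0,0,0.25],"turn": [0,0,0]},
  {"grip": 0.255,"dp": [0,0,0.1],"turn": [0,0,0]},
  {"grip": 0.255,"dp": [0,0,0.05],"turn": [0,0,0]},
  {"grip": 0.255,"dp": [0,0,0],"turn": [0,0,0]},
  {"grip": 0.255,"dp": [0,0,0],"turn": [0,0,0]},
])

```text
time: 15.43
position: [0.5237, -0.0642, 0.191]
ee_rot: [0.0, 0.804, 0.595, 0.0]
wrist_force: [0.9, -0.4, -1.2]
grip_width: 0.263
grip_force: 25.9
```

```bash
python3 go.py .5237 -.0642 .189; python3 w.py side s11; python3 w.py scene c11; python3 fit.py 11 .143 .168
python3 - <<'E'
from h import *
t=[cv2.resize(cv2.imread(f'pics/{n}11.png')[y:y+60,x:x+60],(400,400),interpolation=cv2.INTER_CUBIC) for n,x,y in (('c',355,230),('s',340,145))]
cv2.imwrite('pics/t11.png',np.hstack(t))
E
python3 ring.py 11
```

```text
t 15.43 p [ 0.5237 -0.0642  0.191 ] yaw_y -16.97 z [ 2.e-04 -1.e-04 -1.e+00] j [-0.08  0.71  0.27  1.72 -0.26  0.75  0.02] g 0.263 25.9 F [ 0.9 -0.4 -1.2]
units [-0.    -0.001  0.066] rows>= 0.07
c rows 13 [256.  385.5   4. ] [268. 385.   3.] width 3.6923076923076925 slope -0.0495 vertical -0.0509 | u at bore row 384.92 bore u 384.9 proj axis u [385.21 271.06] px/m 590.0
s rows 11 [168. 370.   3.] [178.  370.5   2. ] width 2.8181818181818183 slope 0.0409 vertical -0.0311 | u at bore row 370.47 bore u 369.9 proj axis u [369.42 179.96] px/m 505.0
c [(66, 145), (65, 148), (64, 146), (63, 144), (62, 143), (61, 142), (60, 141), (59, 140), (58, 136), (57, 132), (56, 119), (55, 107), (54, 100), (53, 92), (52, 106), (51, 122), (50, 132), (49, 141), (48, 145), (47, 147), (46, 146), (45, 145), (44, 143), (43, 141), (42, 140), (41, 139)]
s [(66, 150), (65, 142), (64, 137), (63, 132), (62, 126), (61, 116), (60, 106), (59, 98), (58, 90), (57, 93), (56, 108), (55, 121), (54, 129), (53, 137), (52, 139), (51, 140), (50, 140), (49, 139), (48, 138), (47, 137), (46, 136), (45, 137), (44, 138), (43, 140), (42, 143), (41, 144)]
```

View pics/t11.png

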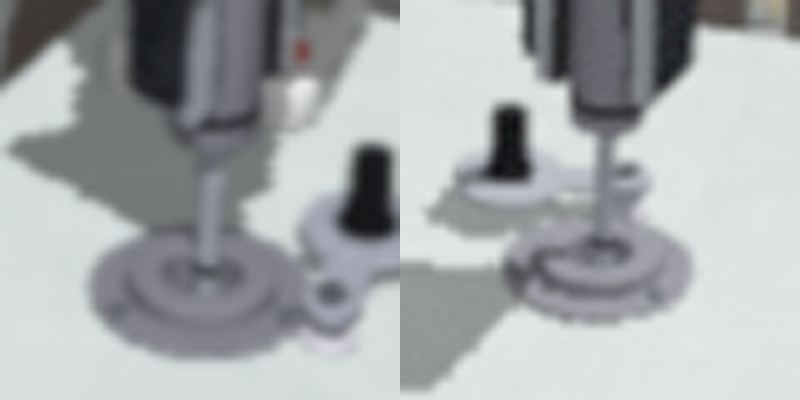

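The crops show the stem rising from the middle of the bore in both views, with the ring about 1–2 mm above the rim at scene pixel (386,270). I'll lower the last 2 mm and hold.

Request:
send_rows([
  {"grip": 0.255,"dp": [0,0,0.04],"turn": [0,0,0]},
  {"grip": 0.255,"dp": [0,0,0.025],"turn": [0,0,0]},
  {"grip": 0.255,"dp": [0,0,0],"turn": [0,0,0]},
  {"grip": 0.255,"dp": [0,0,0],"turn": [0,0,0]},
  {"grip": 0.255,"dp": [0,0,0],"turn": [0,0,0]},
  {"grip": 0.255,"dp": [0,0,0],"turn": [0,0,0]},
  {"grip": 0.255,"dp": [0,0,0],"turn": [0,0,0]},
  {"grip": 0.255,"dp": [0,0,0],"turn": [0,0,0]},
  {"grip": 0.255,"dp": [0,0,0],"turn": [0,0,0]},
  {"grip": 0.255,"dp": [0,0,0],"turn": [0,0,0]},
])

```text
time: 16.37
position: [0.5236, -0.0642, 0.1889]
ee_rot: [0.0, 0.804, 0.595, -0.0]
wrist_force: [0.3, 0.1, -0.3]
grip_width: 0.259
grip_force: 25.9
```

```bash
python3 go.py .5237 -.0642 .189; python3 w.py scene c12; python3 w.py side s12; python3 fit.py 12 .143 .168; python3 ring.py 12
```

```text
t 16.37 p [ 0.5236 -0.0642  0.1889] yaw_y -16.97 z [-0.e+00 -1.e-04 -1.e+00] j [-0.08  0.71  0.27  1.72 -0.26  0.74  0.02] g 0.259 25.9 F [ 0.3  0.1 -0.3]
units [-0.001  0.003 -0.004] rows>= 0.0
c rows 12 [256.  385.5   4. ] [267.  385.5   2. ] width 3.5833333333333335 slope -0.0367 vertical -0.0509 | u at bore row 385.04 bore u 384.9 proj axis u [385.18 271.1 ] px/m 590.0
s rows 11 [167. 370.   3.] [177.  370.5   2. ] width 2.909090909090909 slope 0.0227 vertical -0.0311 | u at bore row 370.28 bore u 369.9 proj axis u [369.49 179.97] px/m 505.0
c [(66, 137), (65, 140), (64, 144), (63, 148), (62, 147), (61, 145), (60, 143), (59, 141), (58, 137), (57, 132), (56, 117), (55, 101), (54, 93), (53, 90), (52, 100), (51, 118), (50, 129), (49, 137), (48, 142), (47, 143), (46, 144), (45, 145), (44, 145), (43, 144), (42, 143), (41, 143)]
s [(66, 161), (65, 159), (64, 153), (63, 144), (62, 134), (61, 121), (60, 107), (59, 96), (58, 85), (57, 88), (56, 101), (55, 114), (54, 123), (53, 133), (52, 137), (51, 141), (50, 141), (49, 140), (48, 139), (47, 137), (46, 135), (45, 136), (44, 137), (43, 138), (42, 138), (41, 138)]
```

Centred, and the ring is at about 0.1355–0.1365 m against the rim's 0.136 m. Holding for over 2 s.

Request:
send_rows([
  {"grip": 0.255,"dp": [0,0,0],"turn": [0,0,0]},
  {"grip": 0.255,"dp": [0,0,0],"turn": [0,0,0]},
  {"grip": 0.255,"dp": [0,0,0],"turn": [0,0,0]},
  {"grip": 0.255,"dp": [0,0,0],"turn": [0,0,0]},
  {"grip": 0.255,"dp": [0,0,0],"turn": [0,0,0]},
  {"grip": 0.255,"dp": [0,0,0],"turn": [0,0,0]},
  {"grip": 0.255,"dp": [0,0,0],"turn": [0,0,0]},
  {"grip": 0.255,"dp": [0,0,0],"turn": [0,0,0]},
  {"grip": 0.255,"dp": [0,0,0],"turn": [0,0,0]},
  {"grip": 0.255,"dp": [0,0,0],"turn": [0,0,0]},
])

```text
time: 17.3
position: [0.5236, -0.0642, 0.1889]
ee_rot: [0.0, 0.804, 0.595, -0.0]
wrist_force: [0.9, -0.1, -0.0]
grip_width: 0.261
grip_force: 25.9
```

Request:
send_rows([
  {"grip": 0.255,"dp": [0,0,0],"turn": [0,0,0]},
  {"grip": 0.255,"dp": [0,0,0],"turn": [0,0,0]},
  {"grip": 0.255,"dp": [0,0,0],"turn": [0,0,0]},
  {"grip": 0.255,"dp": [0,0,0],"turn": [0,0,0]},
  {"grip": 0.255,"dp": [0,0,0],"turn": [0,0,0]},
  {"grip": 0.255,"dp": [0,0,0],"turn": [0,0,0]},
  {"grip": 0.255,"dp": [0,0,0],"turn": [0,0,0]},
  {"grip": 0.255,"dp": [0,0,0],"turn": [0,0,0]},
  {"grip": 0.255,"dp": [0,0,0],"turn": [0,0,0]},
  {"grip": 0.255,"dp": [0,0,0],"turn": [0,0,0]},
])

```text
time: 18.13
position: [0.5236, -0.0641, 0.1889]
ee_rot: [0.0, 0.804, 0.595, -0.0]
wrist_force: [0.5, 0.2, -0.1]
grip_width: 0.265
grip_force: 25.9
```

Request:
send_rows([
  {"grip": 0.255,"dp": [0,0,0],"turn": [0,0,0]},
  {"grip": 0.255,"dp": [0,0,0],"turn": [0,0,0]},
  {"grip": 0.255,"dp": [0,0,0],"turn": [0,0,0]},
  {"grip": 0.255,"dp": [0,0,0],"turn": [0,0,0]},
  {"grip": 0.255,"dp": [0,0,0],"turn": [0,0,0]},
  {"grip": 0.255,"dp": [0,0,0],"turn": [0,0,0]},
  {"grip": 0.255,"dp": [0,0,0],"turn": [0,0,0]},
  {"grip": 0.255,"dp": [0,0,0],"turn": [0,0,0]},
  {"grip": 0.255,"dp": [0,0,0],"turn": [0,0,0]},
  {"grip": 0.255,"dp": [0,0,0],"turn": [0,0,0]},
])

```text
time: 18.97
position: [0.5236, -0.0642, 0.1889]
ee_rot: [0.0, 0.804, 0.595, -0.0]
wrist_force: [0.2, -0.1, -0.7]
grip_width: 0.258
grip_force: 25.9
```

```bash
python3 go.py; python3 -c "
from workcell import arm
print(arm.close_job())"
```

```text
t 18.97 p [ 0.5236 -0.0642  0.1889] yaw_y -16.97 z [-0.e+00 -1.e-04 -1.e+00] j [-0.08  0.71  0.27  1.72 -0.26  0.74  0.02] g 0.258 25.9 F [ 0.2 -0.1 -0.7]
the job is handed in; nothing more can be done
None
```

The job is handed in at 19.0 s: the cover is swung aside to about 1.33 rad, and the reference thermometer is held upright at 26 N, centred in the port to within about 1 mm with its ring within about 1 mm of the rim, held still for over 2 s, the dial thermometer and timer not touched.

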